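# Clear the electrode oven's lid and hold it open just below its balance point

## Robot

A 6-joint arm with a two-finger parallel gripper is mounted at the origin on the work surface. World frame = base frame: x ahead of the robot, y to its left, z up, the work surface at z = 0. Lengths are in m, angles in rad, forces in N, time in s.
With the tool pointing down it reaches from about 0.35 to 0.925 m from the base axis. Payload 6.4 kg.
Tool frame: the origin (TCP) lies midway between the tips of the shut fingers; the grasp point (between the pads) lies 19 mm behind it (bot.pinch_z is the z of the grasp point in the tool frame, in m); z points along the fingers, y is the line along which they close (so a half turn about z gives the same grasp; the last joint's range is limited). The gripper opens to 94 mm and grips with 3 to 60 N. Pads are 16 mm wide; open, the fingers measure 119 mm over their backs; the gripper's body (75 mm by 177 mm) begins 78 mm behind the grasp point.
Start: joints at [0.982, 0.245, 1.558, -0, 1.339, -0.174], TCP at [0.262, 0.595, 0.172] pointing down, gripper open.
Joint ranges: [-3.13, 3.13], [-1.02, 2.26], [0.13, 2.54], [-0.95, 4.09], [0.21, 2.88], [-2.74, 2.74]. Speed limits (rad/s): [2.57, 2.57, 3.14, 3.14, 3.14, 3.14].

## Interface

Orientations are given as a unit quaternion [x, y, z, w].
In Python, from cell import read_state, optics, ticket, spotter, bot gives the robot as it stands.
- The arm moves only by the tool step_arm, never from a script. Its argument "plan" is one flat list of numbers, 5 for each row, row after row: the closure, from 0 (fully open) to 1 (shut), then the shift along the tool's x, y, z scaled (see below), then the turn about the tool's z scaled (see below). In form: [jaw, x, y, z, twist, jaw, x, y, z, twist, ...]. A call has 1 to 10 rows; each row is the pose to reach, as a shift and turn from the pose commanded when the call began, along the tool's axes at that moment, turning the shorter way round; what a row does not reach only later rows make up. The controller multiplies each number of a shift by 400 mm and each number of a turn by 180 degrees. A row lasts 1/8 s, in which the tool goes at most 62.5 mm and 10.7 degrees, less where a joint would pass 70% of its speed; a pose out of reach is approached as far as the arm can. A call with a number of a shift or a turn outside -1 to 1 is refused whole. A call with a gripper value outside its range is refused whole. The fingers move at their own pace and stop on an object; "newtons" is the grip in N (left out, the last holds). Time passes only in rows, so rows that repeat a pose let the fingers close. It gives the time, the measured TCP pose, the force, the opening and the grip force at its end, in the units of the state.
- read_state(): the state, without advancing time (a new reading comes with each control period).
- optics.snapshot(name): name is "scene" or "top"; returns a dict with "img" (480x640x3 uint8, blue, green, red), "z_map" (480x640 float32, m along the optical axis (not along the pixel's ray), 0 where there is no reading), "fov_y" (degrees; the focal length in pixels is half the picture's height over the tangent of half this angle, whatever the lens; pixels are square), "cx", "cy" (the principal point, pixels), "origin" and "rotation" of the camera in the world. Camera axes: x right, y down, z forward; pixel columns grow to the right and rows downward; lengths in m; the calibration is good to about 2 mm. A picture is of the moment at which its call begins.
- ticket.sign_off(): hands the job in; it is judged then, once.
Trained networks look in a picture, given as the dict that the camera call returned (one of the last four; its "shot" number tells which), for a name from the list of things; names that differ only in an ending like _2 or _b are one class to them, and where a whole thing is asked for, a point or a joint stands for the part that bears it (a point fixed in the world has none). Each returns a list of dicts, best first, with "confidence" (0 to 1); they miss things now and then, are a little off and sometimes report something else, mostly with a low value. They report only what shows in the picture. A call takes as long as a camera call. They do not tell look-alikes from the thing itself.
- spotter.find_in(picture, thing): "rect" ([left, top, right, bottom] in pixels, round what is visible of it).
- spotter.cut_out(picture, thing): "pixels" (480x640 bool, what is visible of it) and "rect" ([left, top, right, bottom] in pixels, round what is visible of it).
The state is a dict: "t": time; "joint_pos": joint angles; "joint_velocities": joint speeds; "effort": joint torques, N m; "tcp_pos": TCP position; "tcp_rot": TCP orientation; "ft_force": force on the tool from outside, world axes, zero at the start; "moment": the same for the moment, N m; "finger_gap": finger opening in m; "gripper_force": force on a finger pad.
Only numpy, scipy, OpenCV 4.12 (cv2) and the standard library are available. Lean on these libraries where they do the work, as an engineer would, in place of code of your own. Each camera call takes 0.05 s, during which the arm holds its last target. There are 200 camera calls.

## Task

Someone has left the arrow-shaped welding square standing on the lid of the bench electrode oven: put it away on its long edge, right down in the empty channel of the two-channel rack beside the oven, and let go of it. Then take the lid by its bar handle, raise it clearly past its balance point (about half-way up) so that the hinge springs take over, but keep hold of it, never letting it swing free or fly open against its stop, and ease it back to about eight degrees below the balance, where it would fall shut by itself if let go. Finish there, still gripping the handle and holding the lid still for the mate who is loading electrodes; leave the second square, the tin and the chipping hammer where they are.

Things in the scene. Friction and masses are not known exactly. Their poses are not given: they have to be found in the camera images.
- lid (a joint): oven lid's opening angle, rad: 0 shut (level), 1.5 at its stop. Hinge along the oven's far upper edge; the front edge rises. Weight and hinge springs balance at 0.85 rad (49 degrees): below it the lid falls shut (needs about 2.5 N up at the handle when shut, under 1 N near the balance), above it the springs swing it open to the stop (up to about 3.5 N at the handle)
- lid_hinge (a point): middle of the lid's hinge axis, 120 mm above the bench; y along the hinge, x level, away from the robot side. The oven is a grey steel box fixed to the bench, 190 mm deep (x), 340 wide (y), 120 tall, under a lid 30 mm thick: the shut lid's flat top is 150 mm above the bench. The oven's middle lies 95 mm in front (-x) of the hinge
- handle_mid (a point): middle of the lid's handle: black round bar, 16 mm diameter, 150 long, parallel to the hinge (y), on two thin steel arms 132 mm apart. Lid shut: 230 mm in front of (-x) and 42 mm above the hinge (162 above the bench, 12 above the lid's top), 37 mm in front of the lid's edge, nothing below. It turns with the lid; a gripped bar can turn between the fingers
- square: the loose welding square (a steel sandwich plate shaped like an arrow head, 110 mm long (y), 72 mm tall (z), 16 mm thick (x), 0.3 kg, no magnetic pull) that stands on its long edge on the lid at first; origin at the middle of its underside. Sides slope at 45 degrees to the apex: about 40 mm long at 52 mm above its underside, 20 mm at 62 mm
- square_center (a point): centre of that square, 36 mm above its underside (half-way up), y along its length, x through its thickness, z up
- rack: the rack, fixed to the bench left or right of the oven: steel base plate 150 x 150 x 8 mm with two upturned channels along its y axis, 72 mm apart (at x = -36 mm, the empty one nearer the robot side, and x = +36 mm, where the second square stands). Origin at the middle of its underside
- slot_floor (a point): middle of the floor of the empty channel, 8 mm above the bench. x across the channel, y along it. The channel is 22 mm wide and 124 mm long inside, closed at both ends; its walls stand 20 mm above the floor and end in flared lips that reach 29 mm above the floor and guide the square in, the mouth about 31 mm wide
- twin: second square like the first, standing in the rack's other channel; leave alone. Origin at the middle of its underside
- tin: closed round metal tin, 80 mm diameter, 75 mm tall, on the bench on the other side of the oven from the rack; leave alone. Origin at the middle of its underside
- hammer: chipping hammer, 240 mm long along y, lying on the bench between the robot and the oven, 24 mm high; leave alone. Origin on the bench under its middle
Not all that is in view belongs to the job. Leave any green or purple look-alike of the square alone.

How it is judged:
By the outcome, as a careful person would: the job done as asked, in the order asked, and still so for the second after the job is handed in, while the arm keeps its last pose, push and grip.
It also fails if it takes over 64 s, if anything falls off the work surface, if the arm or the gripper's body presses on something with over 40 N, if the wrist force passes 120 N, or if a joint passes its speed limit or range.

## Working session

There is one attempt and no reset: what is moved stays moved. The work goes in short steps, Python scripts to look and compute and a tool call to move; the robot and the scene stay as the last step left them, time stands still between calls to the robot, and variables do not carry over. Pictures are saved under pics/ and viewed, at most 10 in all, crops included, and the job is handed in when it is done.

Besides the shell and the picture viewer there is one more tool, called after ">>>" by a JSON object that holds its "method" and its "body". step_arm: Moves the arm, as the interface text tells. Shifts and turns lie within -1 to 1; 1 stands for 400 mm of shift or 180 degrees of turn. Its arguments: {"type":"object","properties":{"plan":{"type":"array","items":{"type":"number"}},"newtons":{"type":"number"}},"required":["plan"]}

```bash
mkdir -p pics; ls
cat > h.py <<'E'
import numpy as np, cv2
from cell import read_state, optics, ticket, spotter, bot
from scipy.spatial.transform import Rotation as R
def cloud(p):
    f=240/np.tan(np.radians(p["fov_y"])/2); v,u=np.mgrid[:480,:640]; z=p["z_map"]
    c=np.stack([(u-p["cx"])/f*z,(v-p["cy"])/f*z,z],-1)
    w=c@np.array(p["rotation"]).T if np.array(p["rotation"]).shape==(3,3) else R.from_quat(p["rotation"]).apply(c.reshape(-1,3)).reshape(c.shape)
    w=w+np.array(p["origin"]); w[z==0]=np.nan; return w
E
python3 - <<'E'
from h import *
print(read_state(), bot.pinch_z)
for n in ["top","scene"]:
    p=optics.snapshot(n); w=cloud(p); cv2.imwrite(f"pics/{n}0.png",p["img"]); np.savez(f"{n}0.npz",w=w,img=p["img"])
    print(n,p["origin"],p["rotation"],p["fov_y"])
    for t in ["square","lid","handle_mid","rack","twin","tin","hammer"]:
        for d in spotter.cut_out(p,t)[:3]:
            q=w[d["pixels"]]; q=q[~np.isnan(q[:,0])]
            print(t,round(d["confidence"],2),np.round(d["rect"]),*( [np.round(np.percentile(q,[3,50,97],axis=0),3).tolist()] if len(q) else []))
E
```

```text
pics
{'t': 0.0, 'joint_pos': array([ 9.81896596e-01,  2.45786092e-01,  1.55901237e+00,  2.42676799e-06,
        1.33867594e+00, -1.74099478e-01]), 'joint_velocities': array([ 6.43486449e-04, -4.46807788e-04, -1.80683740e-03,  3.11953799e-04,
       -1.70309394e-03, -2.65545267e-05]), 'effort': array([ 8.20424066e-04, -4.15832055e+01, -3.14599907e+01,  6.85466733e-02,
        3.31483560e-02, -1.32847053e-04]), 'tcp_pos': array([0.26157697, 0.59432496, 0.1713642 ]), 'tcp_rot': array([ 2.05916625e-01,  9.78569087e-01, -8.72794519e-04, -3.51395821e-04]), 'ft_force': array([-0.35483556,  0.12251654, -0.10390279]), 'moment': array([ 0.04269078, -0.02469208, -0.02194189]), 'gripper_force': 0.0, 'finger_gap': 0.09383709458914452} -0.0188
top [0.29710739 0.00441967 1.1717573 ] [ 0.71745406 -0.68716191  0.07791193 -0.08365358] 53.77849172720822
square 0.83 [151. 165. 192. 192.] [[0.665, 0.356, 0.002], [0.691, 0.395, 0.032], [0.719, 0.439, 0.067]]
square 0.75 [266. 181. 312. 215.] [[0.577, 0.038, 0.154], [0.599, 0.079, 0.186], [0.626, 0.125, 0.218]]
square 0.74 [234. 282. 274. 307.] [[0.368, 0.
[... 1425 characters left out ...]
08. 411. 344.] [[0.479, -0.168, 0.13], [0.63, -0.026, 0.15], [0.706, 0.159, 0.164]]
rack 0.72 [198. 229. 289. 276.] [[0.356, -0.208, 0.009], [0.4, -0.175, 0.018], [0.408, 0.018, 0.023]]
rack 0.61 [118. 309. 202. 392.] [[0.5, -0.415, 0.005], [0.548, -0.344, 0.013], [0.628, -0.274, 0.038]]
twin 0.63 [134. 339. 189. 370.] [[0.582, -0.393, 0.027], [0.596, -0.344, 0.046], [0.6, -0.296, 0.075]]
tin 0.74 [410. 205. 442. 247.] [[0.495, 0.301, 0.003], [0.538, 0.327, 0.055], [0.561, 0.368, 0.078]]
hammer 0.77 [197. 227. 292. 278.] [[0.353, -0.212, 0.008], [0.399, -0.174, 0.018], [0.408, 0.02, 0.023]]
hammer 0.4 [326. 227. 377. 258.] [[0.581, 0.038, 0.151], [0.609, 0.081, 0.178], [0.633, 0.126, 0.215]]
```

Run:
```python
from h import *
A=[np.load(f"{n}0.npz") for n in ("top","scene")]
P=[a["w"].reshape(-1,3) for a in A]
def sel(p,lo,hi): return p[np.all((p>lo)&(p<hi),axis=1)]
def mar(q,n):
    r=cv2.minAreaRect(q[:,:2].astype(np.float32)); print(n,len(q),np.round(r[0],4),np.round(r[1],4),round(r[2],2),'zmax',np.round(np.percentile(q[:,2],[1,50,99]),4))
for nm,p in zip(("top","scene"),P):
    mar(sel(p,[.55,.0,.16],[.66,.16,.23]),nm+" sq")
    mar(sel(p,[.55,.0,.195],[.66,.16,.23]),nm+" sq up")
    mar(sel(p,[.45,-.2,.14],[.75,.2,.156]),nm+" lid")
    mar(sel(p,[.44,-.1,.14],[.495,.09,.175]),nm+" bar")
    mar(sel(p,[.45,-.45,.004],[.66,-.24,.12]),nm+" rack")
    mar(sel(p,[.45,-.45,.025],[.56,-.24,.06]),nm+" lips")
    mar(sel(p,[.45,-.45,.045],[.66,-.24,.1]),nm+" twin")
b=[np.hstack([cv2.resize(A[0]["img"][140:330,140:500],(800,422))])]
cv2.imwrite("pics/a.png",b[0])
```

```text
top sq 526 [0.6044 0.0824] [0.1106 0.0174] 62.4 zmax [0.1612 0.1884 0.2201]
top sq up 200 [0.6036 0.081 ] [0.0572 0.0173] 62.56 zmax [0.1953 0.2067 0.2211]
top lid 12005 [ 0.604  -0.0027] [0.3469 0.2039] 89.21 zmax [0.1447 0.1497 0.1545]
top bar 558 [ 0.4798 -0.0012] [0.1477 0.0299] 89.84 zmax [0.1592 0.1676 0.1723]
top rack 3552 [ 0.5565 -0.3454] [0.2077 0.2068] 0.64 zmax [0.0042 0.0101 0.0719]
top lips 453 [ 0.518  -0.3438] [0.1338 0.0402] 87.32 zmax [0.0253 0.0338 0.0405]
top twin 226 [ 0.5899 -0.3433] [0.0683 0.0172] 87.01 zmax [0.0459 0.0599 0.0806]
scene sq 930 [0.6052 0.0825] [0.1085 0.0233] 60.53 zmax [0.1606 0.1833 0.2194]
scene sq up 269 [0.6046 0.0819] [0.0539 0.0208] 59.61 zmax [0.1954 0.2056 0.2221]
scene lid 11958 [ 0.6066 -0.0018] [0.3463 0.2026] 89.51 zmax [0.1424 0.1501 0.1545]
scene bar 520 [ 4.798e-01 -2.000e-04] [0.1498 0.0281] 89.96 zmax [0.1573 0.1669 0.1725]
scene rack 4569 [ 0.5551 -0.3433] [0.2053 0.2076] 89.65 zmax [0.0045 0.0195 0.0733]
scene lips 698 [ 0.5182 -0.3435] [0.1343 0.0419] 87.2 zmax [0.0251 0.0329 0.04  ]
scene twin 420 [ 0.5905 -0.345 ] [0.0682 0.0195] 87.42 zmax [0.0453 0.0591 0.0788]
```

View pics/a.png

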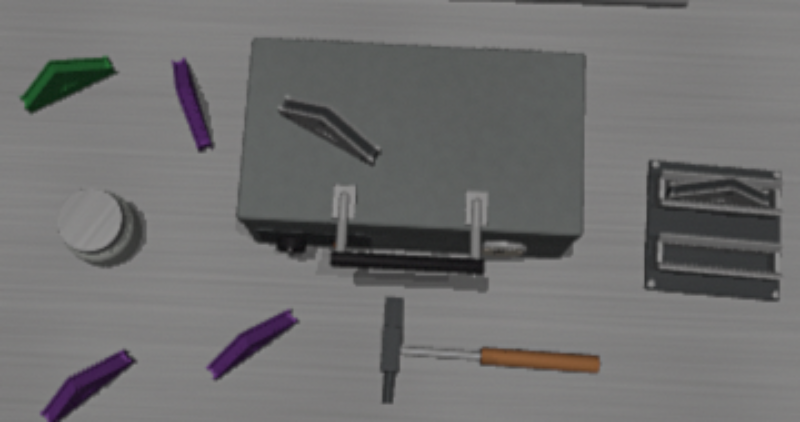

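View pics/scene0.png

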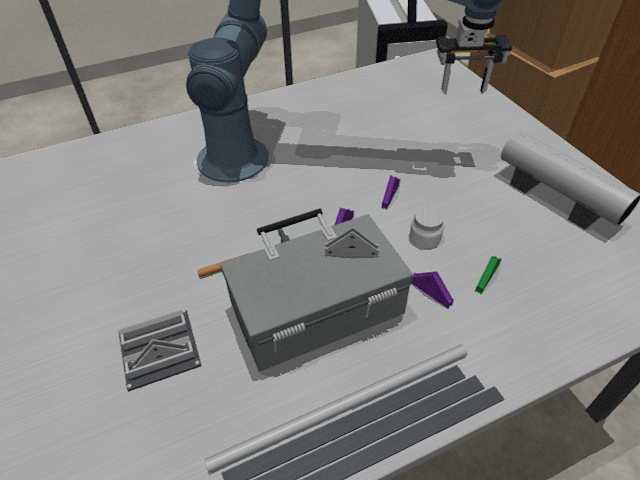

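```bash
cat >> h.py <<'E'
def go(*T, q=None):
    "T: (x,y,z,closing-dir angle deg) TCP targets; prints shift/twist numbers from current pose"
    s=read_state(); r=R.from_quat(s["tcp_rot"]); m=r.as_matrix(); a=np.degrees(np.arctan2(m[1,1],m[0,1]))
    print("t",round(s["t"],2),"tcp",np.round(s["tcp_pos"],4),"ang",round(a,2),"gap",round(s["finger_gap"],4),"F",np.round(s["ft_force"],1),"grip",round(float(s["gripper_force"]),1), "tilt",np.round(m[:,2],4))
    for t in T:
        d=m.T@(np.array(t[:3])-s["tcp_pos"])/0.4; tw=-((t[3]-a+180)%360-180)/180
        print(np.round(d,4).tolist(),round(tw,4))
E
python3 -c "
from h import *
go((.4,.40,.29,20),(.605,.0825,.29,-28))"
```

```text
t 0.8 tcp [0.262  0.5949 0.1725] ang 66.23 gap 0.0943 F [-0.1 -0.4  0.1] grip 0.0 tilt [ 0.e+00  1.e-04 -1.e+00]
[-0.5122, -0.3068, -0.2938] 0.2569
[-1.3011, -0.8267, -0.2938] 0.5235
```

>>> {"method": "step_arm", "body": {"plan": [0,-0.1,-0.06,-0.29,0.05,0,-0.6,-0.36,-0.29,0.3,0,-0.98,-0.62,-0.29,0.52,0,-0.98,-0.62,-0.29,0.52,0,-0.98,-0.62,-0.29,0.52,0,-0.98,-0.62,-0.29,0.52,0,-0.98,-0.62,-0.29,0.52,0,-0.98,-0.62,-0.29,0.52,0,-0.98,-0.62,-0.29,0.52,0,-0.98,-0.62,-0.29,0.52], "newtons": 25}}

```text
t: 2.05
tcp_pos: [0.5212, 0.2092, 0.2885]
tcp_rot: [0.854, 0.52, 0.0, -0.0]
ft_force: [0.2, 0.6, -0.3]
finger_gap: 0.0939
gripper_force: 0.0
```

```bash
python3 -c "
from h import *
go((.605,.082,.29,-28),(.605,.082,.185,-28))"
```

```text
t 2.05 tcp [0.5212 0.2092 0.2885] ang -27.35 gap 0.0939 F [ 0.2  0.6 -0.3] grip 0.0 tilt [ 1.e-04  1.e-04 -1.e+00]
[-0.1861, 0.3322, -0.0037] 0.0036
[-0.1861, 0.3322, 0.2588] 0.0036
```

>>> {"method": "step_arm", "body": {"plan": [0,-0.186,0.332,0,0.0036,0,-0.186,0.332,0,0.0036,0,-0.186,0.332,0,0.0036,0,-0.186,0.332,0.1,0.0036,0,-0.186,0.332,0.2,0.0036,0,-0.186,0.332,0.258,0.0036,0,-0.186,0.332,0.258,0.0036]}}

```text
t: 2.92
tcp_pos: [0.6026, 0.0842, 0.183]
tcp_rot: [0.856, 0.516, -0.002, -0.001]
ft_force: [0.3, 0.3, -0.6]
finger_gap: 0.0942
gripper_force: 0.0
```

Run:
```python
from h import *
go((.605,.082,.185,-28))
p=optics.snapshot("scene"); cv2.imwrite("pics/b.png",cv2.resize(p["img"][140:320,220:460],(800,600)))
```

```text
t 2.92 tcp [0.6026 0.0842 0.183 ] ang -27.84 gap 0.0942 F [ 0.3  0.3 -0.6] grip 0.0 tilt [-4.9e-03  6.0e-04 -1.0e+00]
[-0.002, 0.008, -0.0051] 0.0009
```

View pics/b.png

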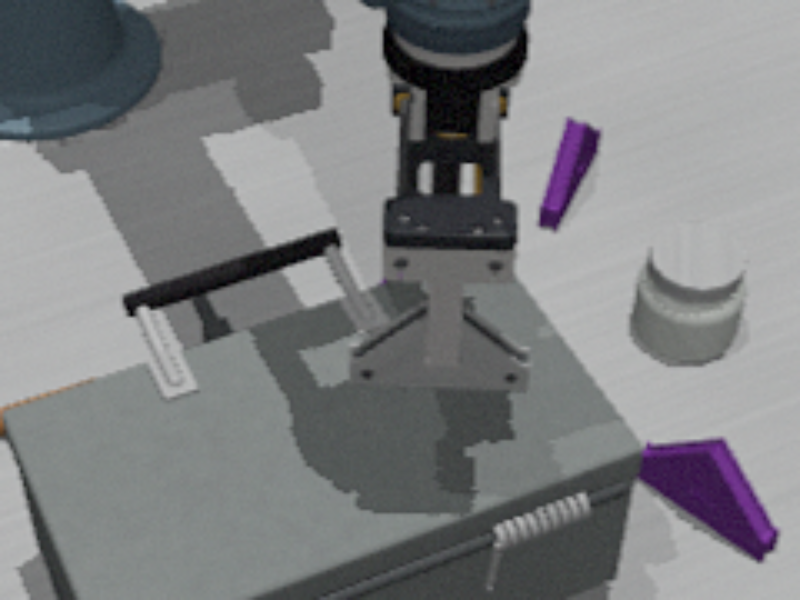

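The finger (about 445,320) sits centred on the apex of the steel square on the lid. I'll close the jaws.

>>> {"method": "step_arm", "body": {"plan": [0.6,0,0,0,0,0.8,0,0,0,0,1,0,0,0,0,1,0,0,0,0,1,0,0,0,0,1,0,0,0,0,1,0,0,0,0,1,0,0,0,0], "newtons": 30}}

```text
t: 3.98
tcp_pos: [0.6045, 0.0828, 0.1852]
tcp_rot: [0.857, 0.515, -0.0, -0.0]
ft_force: [0.4, -0.3, 1.1]
finger_gap: 0.0173
gripper_force: 0.0
```

```bash
python3 -c "
from h import *
go((.604,.082,.30,-28),(.518,-.344,.30,-2.8))"
```

```text
t 3.98 tcp [0.6045 0.0828 0.1852] ang -28.02 gap 0.0173 F [ 0.4 -0.3  1.1] grip 0.0 tilt [-1.e-04  0.e+00 -1.e+00]
[-0.0024, -0.0001, -0.287] -0.0001
[-1.0436, 0.3103, -0.2869] -0.1401
```

Still about to touch; hold two more rows, then lift.

>>> {"method": "step_arm", "body": {"plan": [1,0,0,0,0,1,0,0,0,0,1,0,0,0,0,1,0,0,-0.03,0,1,0,0,-0.1,0,1,0,0,-0.2,0,1,0,0,-0.28,0,1,0,0,-0.28,0]}}

```text
t: 4.97
tcp_pos: [0.606, 0.0828, 0.3009]
tcp_rot: [0.857, 0.515, 0.003, 0.002]
ft_force: [0.9, -0.6, -2.8]
finger_gap: 0.0132
gripper_force: 30.0
```

Run:
```python
from h import *
go((.56,-.13,.30,-15),(.518,-.344,.30,-2.8))
p=optics.snapshot("scene");w=cloud(p).reshape(-1,3)
q=w[np.all((w>[.55,0,.24])&(w<[.66,.17,.30]),axis=1)]
for lo in np.arange(.24,.3,.01):
    k=q[(q[:,2]>lo)&(q[:,2]<lo+.01)]
    if len(k): print(round(lo,2),len(k),np.round(k.min(0),3),np.round(k.max(0),3))
```

```text
t 4.97 tcp [0.606  0.0828 0.3009] ang -28.01 gap 0.0132 F [ 0.9 -0.6 -2.8] grip 30.0 tilt [ 6.4e-03 -3.0e-04 -1.0e+00]
[-0.5237, 0.1483, 0.0016] -0.0723
[-1.0454, 0.3069, 0.0011] -0.1401
0.26 95 [0.588 0.031 0.263] [0.639 0.128 0.27 ]
0.27 232 [0.576 0.03  0.27 ] [0.64  0.135 0.28 ]
0.28 292 [0.576 0.031 0.28 ] [0.641 0.134 0.29 ]
0.29 216 [0.579 0.038 0.29 ] [0.639 0.128 0.3  ]
```

>>> {"method": "step_arm", "body": {"plan": [1,-0.06,0.018,0,-0.01,1,-0.16,0.046,0,-0.024,1,-0.28,0.081,0,-0.04,1,-0.4,0.116,0,-0.057,1,-0.52,0.151,0,-0.073,1,-0.64,0.188,0,-0.089,1,-0.76,0.223,0,-0.105,1,-0.86,0.252,0,-0.12,1,-0.94,0.276,0,-0.132,1,-0.98,0.288,0,-0.14]}}

```text
t: 6.28
tcp_pos: [0.5205, -0.3184, 0.294]
tcp_rot: [0.725, 0.689, -0.0, -0.002]
ft_force: [0.7, 0.8, -2.8]
finger_gap: 0.0132
gripper_force: 30.0
```

Run:
```python
from h import *
go((.518,-.344,.20,-2.8),(.518,-.344,.10,-2.8))
```

```text
t 6.28 tcp [ 0.5205 -0.3184  0.294 ] ang -2.87 gap 0.0132 F [ 0.7  0.8 -2.8] grip 30.0 tilt [-0.0038  0.0031 -1.    ]
[-0.065, -0.0022, 0.2348] -0.0004
[-0.0657, -0.0012, 0.4848] -0.0004
```

>>> {"method": "step_arm", "body": {"plan": [1,-0.065,-0.002,0,0,1,-0.065,-0.002,0.1,0,1,-0.065,-0.002,0.22,0,1,-0.065,-0.002,0.34,0,1,-0.065,-0.002,0.42,0,1,-0.065,-0.002,0.47,0,1,-0.065,-0.002,0.47,0,1,-0.065,-0.002,0.47,0]}}

```text
t: 7.28
tcp_pos: [0.5209, -0.3442, 0.1109]
tcp_rot: [0.724, 0.69, 0.0, 0.001]
ft_force: [0.0, 0.2, -3.5]
finger_gap: 0.0132
gripper_force: 30.0
```

Run:
```python
from h import *
go((.518,-.344,.043,-2.8))
for n in ("scene","top"):
    p=optics.snapshot(n);w=cloud(p)
    if n=="scene": cv2.imwrite("pics/c.png",cv2.resize(p["img"][260:420,80:280],(750,600)))
    w=w.reshape(-1,3)
    s=lambda lo,hi:w[np.all((w>lo)&(w<hi),axis=1)]
    q=s([.48,-.45,.05],[.56,-.24,.095]); print(n,len(q),np.round(q.min(0),3),np.round(q.max(0),3),[np.round(x,3) for x in cv2.minAreaRect(q[:,:2].astype(np.float32))])
    q=s([.47,-.45,.028],[.56,-.24,.043]); print(n,"lips",len(q),np.round(q.min(0),3),np.round(q.max(0),3),[np.round(x,3) for x in cv2.minAreaRect(q[:,:2].astype(np.float32))])
```

```text
t 7.28 tcp [ 0.5209 -0.3442  0.1109] ang -2.81 gap 0.0132 F [ 0.   0.2 -3.5] grip 30.0 tilt [ 0.0019 -0.0019 -1.    ]
[0.0004, -0.0076, 0.1697] -0.0001
scene 348 [ 0.512 -0.4    0.073] [ 0.534 -0.289  0.095] [array([ 0.523, -0.344]), array([0.111, 0.018]), np.float64(87.887)]
scene lips 566 [ 0.495 -0.411  0.028] [ 0.542 -0.276  0.041] [array([ 0.518, -0.343]), array([0.134, 0.043]), np.float64(87.777)]
top 33 [ 0.515 -0.312  0.078] [ 0.532 -0.29   0.095] [array([ 0.518, -0.297]), array([0.026, 0.014]), np.float64(51.3)]
top lips 88 [ 0.5   -0.307  0.028] [ 0.541 -0.277  0.041] [array([ 0.521, -0.292]), array([0.041, 0.03 ]), np.float64(0.06)]
```

View pics/c.png

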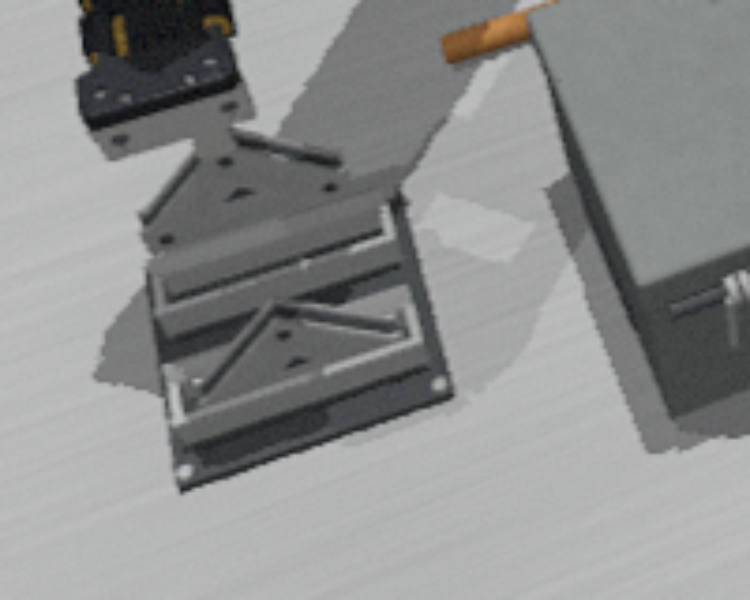

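The gripped square is parallel to the empty near channel, held just above it at about (240,190). It is about 4 mm too far in +x, so I'll correct that and lower it.

>>> {"method": "step_arm", "body": {"plan": [1,0,-0.01,0,0,1,0,-0.01,0.04,0,1,0,-0.01,0.08,0,1,0,-0.01,0.1,0,1,0,-0.01,0.115,0,1,0,-0.01,0.13,0,1,0,-0.01,0.145,0,1,0,-0.01,0.155,0,1,0,-0.01,0.16,0,1,0,-0.01,0.16,0]}}

```text
t: 8.62
tcp_pos: [0.516, -0.3431, 0.0452]
tcp_rot: [0.724, 0.69, -0.0, -0.0]
ft_force: [-0.0, 0.9, -2.2]
finger_gap: 0.0132
gripper_force: 30.0
```

Run:
```python
from h import *
go((.518,-.344,.043,-2.8))
for n in ("scene",):
    p=optics.snapshot(n);w=cloud(p)
    w=w.reshape(-1,3)
    s=lambda lo,hi:w[np.all((w>lo)&(w<hi),axis=1)]
    for lo,hi in ((.028,.041),(.043,.06),(.06,.08)):
        q=s([.47,-.45,lo],[.56,-.24,hi]); print(n,len(q),np.round(q.min(0),3),np.round(q.max(0),3),[np.round(x,3) for x in cv2.minAreaRect(q[:,:2].astype(np.float32))])
```

```text
t 8.62 tcp [ 0.516  -0.3431  0.0452] ang -2.81 gap 0.0132 F [-0.   0.9 -2.2] grip 30.0 tilt [-1.e-04  0.e+00 -1.e+00]
[-0.0021, 0.0051, 0.0055] -0.0001
scene 578 [ 0.495 -0.411  0.028] [ 0.542 -0.276  0.041] [array([ 0.519, -0.344]), array([0.135, 0.043]), np.float64(87.099)]
scene 250 [ 0.505 -0.382  0.043] [ 0.527 -0.303  0.06 ] [array([ 0.517, -0.342]), array([0.08, 0.02]), np.float64(87.886)]
scene 128 [ 0.507 -0.366  0.06 ] [ 0.527 -0.319  0.076] [array([ 0.517, -0.342]), array([0.046, 0.02 ]), np.float64(88.767)]
```

>>> {"method": "step_arm", "body": {"plan": [1,0,0.002,0.003,0,1,0,0.002,0.005,0,1,0,0.002,0.005,0,0.75,0,0.002,0.005,0,0.7,0,0.002,0.005,0,0.6,0,0.002,0.005,0,0.55,0,0.002,0.005,0,0.55,0,0.002,0.005,0]}}

```text
t: 9.68
tcp_pos: [0.5168, -0.3432, 0.0433]
tcp_rot: [0.724, 0.69, -0.0, 0.0]
ft_force: [-0.7, -0.5, 0.5]
finger_gap: 0.0423
gripper_force: 0.0
```

Run:
```python
from h import *
go((.518,-.344,.043,-2.8))
```

```text
t 9.68 tcp [ 0.5168 -0.3432  0.0433] ang -2.81 gap 0.0423 F [-0.7 -0.5  0.5] grip 0.0 tilt [ 0.e+00 -1.e-04 -1.e+00]
[-0.002, 0.003, 0.0007] -0.0001
```

Raise clear and inspect.

>>> {"method": "step_arm", "body": {"plan": [0.55,0,0,-0.05,0,0.55,0,0,-0.15,0,0.55,0,0,-0.3,0,0.3,0,0,-0.45,0,0.3,0,0,-0.6,0,0.3,0,0,-0.6,0,0.3,0,0,-0.6,0]}}

```text
t: 10.55
tcp_pos: [0.5167, -0.343, 0.2837]
tcp_rot: [0.724, 0.69, 0.0, 0.0]
ft_force: [-0.7, 1.1, -0.6]
finger_gap: 0.0659
gripper_force: 0.0
```

Run:
```python
from h import *
p=optics.snapshot("scene");w=cloud(p).reshape(-1,3)
cv2.imwrite("pics/d.png",cv2.resize(p["img"][260:420,80:280],(750,600)))
s=lambda lo,hi:w[np.all((w>lo)&(w<hi),axis=1)]
for nm,a,b in (("sq",.47,.555),("twin",.56,.64)):
    q=s([a,-.45,.041],[b,-.24,.12]); print(nm,len(q),np.round(np.percentile(q[:,2],[50,97,100]),4),[np.round(x,3) for x in cv2.minAreaRect(q[:,:2].astype(np.float32))])
# lid & bar
lid=s([.5,-.2,.14],[.75,.2,.156]); print("lid",[np.round(x,4) for x in cv2.minAreaRect(lid[:,:2].astype(np.float32))])
for y0,y1 in ((-.06,-.03),(-.03,0),(0,.03),(.03,.06)):
    q=s([.44,y0,.14],[.5,y1,.18]); print("bar",y0,len(q),np.round(q.min(0),4),np.round(q.max(0),4),np.round(q[np.argmax(q[:,2])],4))
q=s([.44,-.15,.14],[.485,.15,.18]); print("bar y",q[:,1].min(),q[:,1].max())
a=np.load("top0.npz")["w"].reshape(-1,3)
for y0,y1 in ((-.055,-.03),(-.03,0),(0,.03),(.03,.055)):
    q=a[np.all((a>[.44,y0,.14])&(a<[.5,y1,.18]),axis=1)]; print("bar top",len(q),np.round(q.min(0),4),np.round(q.max(0),4))
go((.474,-.003,.25,-.5))
```

```text
sq 455 [0.0562 0.0776 0.0823] [array([ 0.524, -0.335]), array([0.1  , 0.035]), np.float64(86.714)]
twin 495 [0.056  0.0788 0.0812] [array([ 0.594, -0.342]), array([0.031, 0.085]), np.float64(0.056)]
lid [array([ 0.6069, -0.0017]), array([0.3466, 0.2039]), np.float64(89.224)]
bar -0.06 99 [ 0.4673 -0.0599  0.1569] [ 0.4834 -0.0303  0.1722] [ 0.4749 -0.0556  0.1722]
bar -0.03 98 [ 0.4648 -0.0297  0.1586] [ 4.847e-01 -3.000e-04  1.729e-01] [ 0.4746 -0.0232  0.1729]
bar 0 94 [0.4688 0.0005 0.1565] [0.4846 0.0297 0.1731] [0.4774 0.0248 0.1731]
bar 0.03 92 [0.4693 0.0301 0.1569] [0.4838 0.0597 0.1719] [0.4762 0.0395 0.1719]
bar y -0.07529755501093974 0.0737582115404265
bar top 81 [ 0.4657 -0.055   0.1637] [ 0.4799 -0.0311  0.1719]
bar top 104 [ 0.4652 -0.0295  0.1617] [ 0.4808 -0.0009  0.1726]
bar top 103 [0.4657 0.0007 0.1607] [0.4816 0.0295 0.1723]
bar top 83 [0.4665 0.031  0.1616] [0.4804 0.055  0.1722]
t 10.6 tcp [ 0.5162 -0.3426  0.2821] ang -2.82 gap 0.0662 F [-0.2 -0.4 -0.5] grip 0.0 tilt [-0.0015  0.0014 -1.    ]
[0.8426, -0.147, 0.0817] -0.0129
```

View pics/d.png

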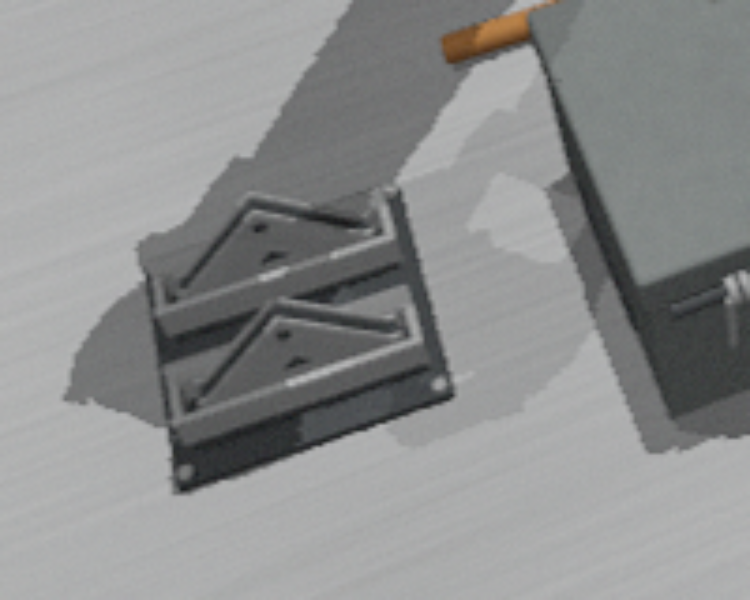

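The square is seated in the near channel at about (265,255), with its apex level with the twin's. Next is the handle: bar centre at about (0.4745, -0.001, 0.162).

>>> {"method": "step_arm", "body": {"plan": [0.62,0.15,-0.026,0,-0.003,0.62,0.3,-0.05,0,-0.005,0.62,0.45,-0.08,0.03,-0.008,0.62,0.6,-0.105,0.06,-0.01,0.62,0.74,-0.13,0.08,-0.013,0.62,0.846,-0.146,0.08,-0.013,0.62,0.846,-0.146,0.08,-0.013,0.62,0.846,-0.146,0.08,-0.013,0.62,0.846,-0.146,0.08,-0.013]}}

```text
t: 11.72
tcp_pos: [0.475, -0.0033, 0.2507]
tcp_rot: [0.711, 0.704, -0.0, -0.0]
ft_force: [-0.2, -0.5, 0.1]
finger_gap: 0.0358
gripper_force: 0.0
```

Run:
```python
from h import *
go((.4745,-.001,.25,-.5),(.4745,-.001,.144,-.5))
```

```text
t 11.72 tcp [ 0.475  -0.0033  0.2507] ang -0.57 gap 0.0358 F [-0.2 -0.5  0.1] grip 0.0 tilt [-1.2e-03  1.0e-04 -1.0e+00]
[0.0056, -0.0013, 0.0017] -0.0004
[0.0056, -0.001, 0.2667] -0.0004
```

>>> {"method": "step_arm", "body": {"plan": [0.62,0.004,-0.001,0.04,0,0.62,0.004,-0.001,0.1,0,0.62,0.004,-0.001,0.16,0,0.62,0.004,-0.001,0.21,0,0.62,0.004,-0.001,0.25,0,0.62,0.004,-0.001,0.266,0,0.62,0.004,-0.001,0.266,0,0.62,0.004,-0.001,0.266,0]}}

```text
t: 12.72
tcp_pos: [0.4753, -0.0008, 0.1457]
tcp_rot: [0.71, 0.704, 0.0, 0.001]
ft_force: [-0.3, -0.1, -0.2]
finger_gap: 0.0358
gripper_force: 0.0
```

>>> {"method": "step_arm", "body": {"plan": [0.75,0,0,0,0,0.85,0,0,0,0,1,0,0,0,0,1,0,0,0,0,1,0,0,0,0,1,0,0,0,0,1,0,0,0,0], "newtons": 25}}

```text
t: 13.6
tcp_pos: [0.4747, -0.0007, 0.1448]
tcp_rot: [0.71, 0.704, -0.0, -0.0]
ft_force: [0.5, -0.1, -0.1]
finger_gap: 0.0003
gripper_force: 0.0
```

Run:
```python
from h import *
go((.4745,-.001,.144,-.5))
p=optics.snapshot("scene");cv2.imwrite("pics/e.png",cv2.resize(p["img"][140:320,220:460],(800,600)))
```

```text
t 13.6 tcp [ 0.4747 -0.0007  0.1448] ang -0.48 gap 0.0003 F [ 0.5 -0.1 -0.1] grip 0.0 tilt [-0.  0. -1.]
[-0.0009, -0.0005, 0.0021] 0.0001
```

View pics/e.png

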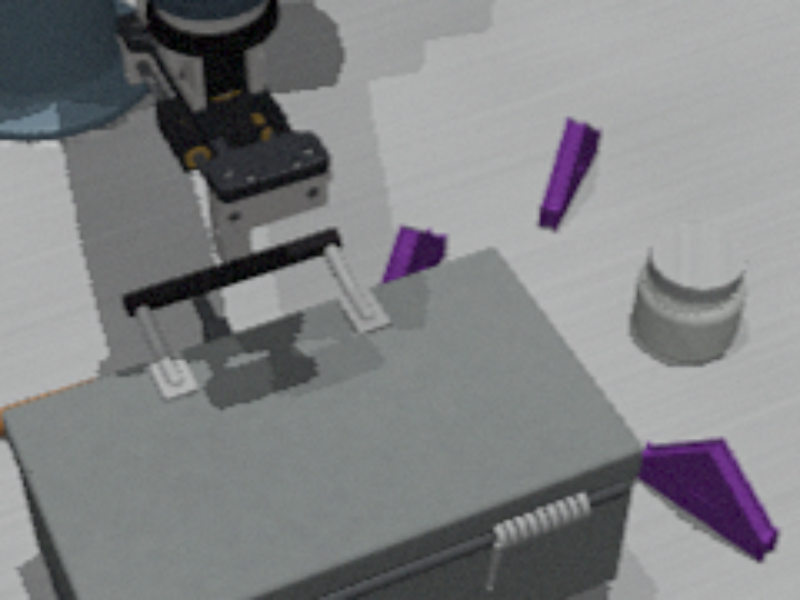

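The bar runs unbroken from (125,300) to (340,240) with the finger behind it at about (235,240). The jaws have closed on nothing, so I'll measure the finger against the bar.

Run:
```python
from h import *
for n in ("scene","top"):
    p=optics.snapshot(n);w=cloud(p).reshape(-1,3)
    s=lambda lo,hi:w[np.all((w>lo)&(w<hi),axis=1)]
    for z in np.arange(.03,.29,.02):
        q=s([.38,-.03,z],[.53,.03,z+.02])
        if len(q): print(n,"z%.2f"%z,len(q),np.round(q.min(0),3),np.round(q.max(0),3),np.round(np.median(q,0),3))
    q=s([.4,-.1,.15],[.487,.1,.176]); print("bar",np.round(q.min(0),3),np.round(q.max(0),3),np.round(np.median(q,0),3))
```

```text
scene z0.13 63 [ 0.512 -0.029  0.147] [0.53  0.029 0.15 ] [ 0.522 -0.002  0.149]
scene z0.15 236 [ 0.469 -0.03   0.15 ] [0.53 0.03 0.17] [ 0.481 -0.001  0.163]
scene z0.17 60 [ 0.465 -0.029  0.17 ] [0.489 0.03  0.19 ] [ 0.476 -0.003  0.171]
scene z0.19 72 [ 0.463 -0.011  0.19 ] [0.491 0.009 0.208] [ 0.486 -0.004  0.199]
scene z0.21 11 [ 0.462 -0.01   0.21 ] [0.489 0.003 0.227] [ 0.469 -0.01   0.217]
scene z0.23 4 [ 0.463 -0.01   0.23 ] [ 0.47  -0.009  0.234] [ 0.467 -0.01   0.232]
scene z0.27 50 [ 0.399 -0.03   0.276] [0.526 0.021 0.29 ] [ 0.496 -0.017  0.286]
bar [ 0.467 -0.075  0.156] [0.487 0.075 0.174] [ 0.479 -0.004  0.167]
top z0.27 1 [ 0.441 -0.029  0.288] [ 0.441 -0.029  0.288] [ 0.441 -0.029  0.288]
bar [ 0.465 -0.075  0.161] [0.486 0.068 0.173] [0.475 0.046 0.168]
```

Run:
```python
from h import *
p=optics.snapshot("scene");cv2.imwrite("pics/f.png",cv2.resize(p["img"][180:245,255:335],(800,600),interpolation=cv2.INTER_CUBIC))
go((.4745,-.001,.144,-.5)); print({k:v for k,v in read_state().items() if k in("joint_pos","finger_gap","gripper_force")})
```

```text
t 13.8 tcp [ 0.4747 -0.0007  0.1448] ang -0.48 gap 0.0007 F [ 0.1 -0.5  0.4] grip 0.0 tilt [-0. -0. -1.]
[-0.0008, -0.0005, 0.0021] 0.0001
{'joint_pos': array([-2.40881832e-01, -1.50533451e-01,  2.02006828e+00, -2.13679105e-05,
        1.27209060e+00, -2.32582549e-01]), 'gripper_force': 0.0, 'finger_gap': 0.0006509249001912997}
```

View pics/f.png

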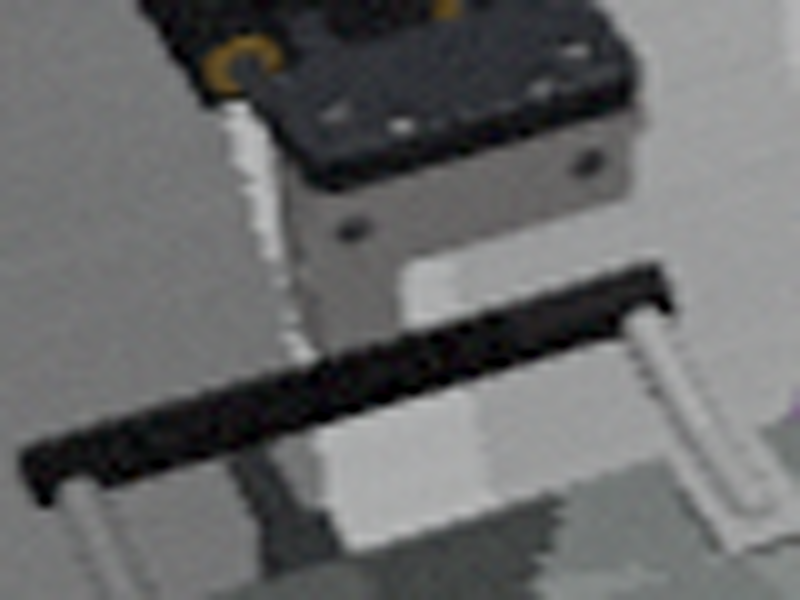

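>>> {"method": "step_arm", "body": {"plan": [1,0,0,-0.03,0,1,0,0,-0.1,0,1,0,0,-0.2,0,1,0,0,-0.2,0,1,0,0,-0.2,0]}}

```text
t: 14.42
tcp_pos: [0.4745, -0.0006, 0.2246]
tcp_rot: [0.71, 0.704, -0.0, -0.0]
ft_force: [-0.5, -0.1, 0.1]
finger_gap: 0.0003
gripper_force: 0.0
```

Run:
```python
from h import *
go((.4745,-.001,.144,-.5))
p=optics.snapshot("scene");cv2.imwrite("pics/g.png",cv2.resize(p["img"][150:245,245:345],(800,600),interpolation=cv2.INTER_CUBIC))
w=cloud(p).reshape(-1,3)
s=lambda lo,hi:w[np.all((w>lo)&(w<hi),axis=1)]
q=s([.43,-.04,.178],[.53,.04,.37])
for z in np.arange(.175,.33,.01):
    k=q[(q[:,2]>z)&(q[:,2]<=z+.01)]
    if len(k): print("z%.3f"%z,len(k),np.round(k.min(0),3),np.round(k.max(0),3))
```

```text
t 14.43 tcp [ 0.4745 -0.0006  0.2246] ang -0.47 gap 0.0003 F [-0.5 -0.1  0.1] grip 0.0 tilt [-3.e-04  1.e-04 -1.e+00]
[-0.001, 0.0001, 0.2015] 0.0001
z0.255 7 [ 0.468 -0.01   0.261] [0.483 0.009 0.265]
z0.265 37 [ 0.465 -0.01   0.265] [0.489 0.008 0.275]
z0.275 49 [ 0.465 -0.011  0.275] [0.491 0.009 0.285]
z0.285 52 [ 0.462 -0.011  0.285] [0.49  0.009 0.295]
z0.295 10 [ 0.464 -0.01   0.295] [0.489 0.004 0.304]
z0.305 4 [ 0.464 -0.01   0.306] [ 0.469 -0.009  0.314]
z0.315 4 [ 0.464 -0.01   0.316] [ 0.469 -0.009  0.318]
```

View pics/g.png

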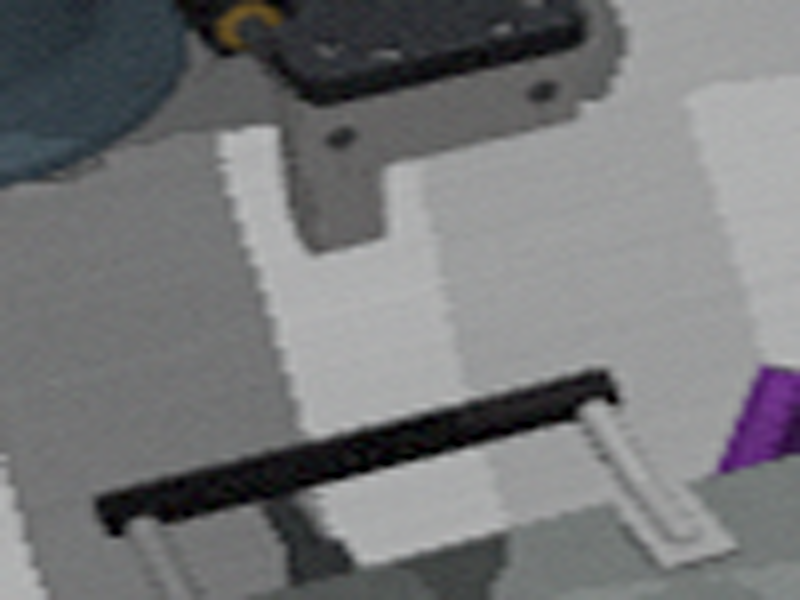

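Run:
```python
from h import *
for n in ("scene0","top0"):
    w=np.load(n+".npz")["w"].reshape(-1,3)
    q=w[np.all((w>[.15,.48,.09])&(w<[.38,.70,.45]),axis=1)]
    for z in np.arange(.09,.33,.015):
        k=q[(q[:,2]>z)&(q[:,2]<=z+.015)]
        if len(k)>2: print(n,"z%.3f"%z,len(k),np.round(k.min(0),3),np.round(k.max(0),3))
import cell; print([x for x in dir(bot) if x[0]!='_'])
```

```text
scene0 z0.195 10 [0.249 0.545 0.205] [0.292 0.645 0.21 ]
scene0 z0.210 57 [0.235 0.537 0.211] [0.294 0.648 0.225]
scene0 z0.225 70 [0.231 0.537 0.225] [0.297 0.646 0.24 ]
scene0 z0.240 69 [0.226 0.534 0.24 ] [0.302 0.648 0.255]
scene0 z0.255 69 [0.231 0.536 0.255] [0.296 0.647 0.27 ]
scene0 z0.270 73 [0.23  0.537 0.27 ] [0.297 0.649 0.284]
scene0 z0.285 50 [0.238 0.535 0.285] [0.296 0.647 0.299]
scene0 z0.300 143 [0.199 0.509 0.301] [0.326 0.657 0.315]
scene0 z0.315 375 [0.195 0.504 0.315] [0.329 0.661 0.33 ]
scene0 z0.330 488 [0.203 0.502 0.33 ] [0.329 0.684 0.345]
top0 z0.195 13 [0.248 0.542 0.203] [0.29  0.639 0.209]
top0 z0.210 47 [0.229 0.535 0.211] [0.288 0.635 0.225]
top0 z0.225 50 [0.23  0.535 0.225] [0.25  0.545 0.24 ]
top0 z0.240 45 [0.229 0.534 0.24 ] [0.249 0.544 0.255]
top0 z0.255 22 [0.229 0.534 0.255] [0.246 0.543 0.263]
top0 z0.300 159 [0.198 0.506 0.3  ] [0.272 0.535 0.315]
top0 z0.315 174 [0.196 0.501 0.315] [0.279 0.564 0.33 ]
top0 z0.330 514 [0.196 0.5   0.33 ] [0.266 0.548 0.345]
['PlanningError', 'pinch_z']
```

>>> {"method": "step_arm", "body": {"plan": [0.6,0,0,0,0,0.6,0,0,0,0,0.6,0,0,0,0,0.6,0,0,0,0]}}

```text
t: 14.98
tcp_pos: [0.4747, -0.0006, 0.2247]
tcp_rot: [0.71, 0.704, -0.0, -0.0]
ft_force: [0.1, 0.7, 0.4]
finger_gap: 0.0358
gripper_force: 0.0
```

Run:
```python
from h import *
go((.4745,-.001,.144,-.5))
p=optics.snapshot("scene")
w=cloud(p).reshape(-1,3)
q=w[np.all((w>[.40,-.04,.176])&(w<[.56,.04,.4]),axis=1)]
for z in np.arange(.175,.36,.01):
    k=q[(q[:,2]>z)&(q[:,2]<=z+.01)]
    if len(k): print("z%.3f"%z,len(k),np.round(k.min(0),3),np.round(k.max(0),3))
```

```text
t 14.97 tcp [ 0.4747 -0.0006  0.2247] ang -0.47 gap 0.0358 F [0.1 0.7 0.4] grip 0.0 tilt [-2.e-04  1.e-04 -1.e+00]
[-0.0009, -0.0003, 0.2018] 0.0001
z0.255 22 [ 0.451 -0.01   0.258] [0.502 0.002 0.265]
z0.265 55 [ 0.449 -0.011  0.266] [0.506 0.009 0.275]
z0.275 53 [ 0.447 -0.01   0.275] [0.507 0.008 0.284]
z0.285 64 [ 0.445 -0.011  0.285] [0.507 0.008 0.295]
z0.295 57 [ 0.447 -0.01   0.295] [0.507 0.009 0.305]
z0.305 35 [ 0.451 -0.01   0.305] [0.508 0.009 0.313]
z0.345 18 [ 0.443 -0.012  0.347] [0.457 0.012 0.355]
z0.355 197 [ 0.401 -0.035  0.355] [0.558 0.032 0.365]
```

The initial cloud and this one agree: the real fingertips sit about 33 mm above the reported TCP. The square was therefore carried by its apex, but it is seated. For the bar, the reported TCP z must be about 0.110.

>>> {"method": "step_arm", "body": {"plan": [0.62,0,0,0.06,0,0.62,0,0,0.12,0,0.62,0,0,0.17,0,0.62,0,0,0.21,0,0.62,0,0,0.245,0,0.62,0,0,0.27,0,0.62,0,0,0.285,0,0.62,0,0,0.285,0]}}

```text
t: 16.02
tcp_pos: [0.4746, -0.0006, 0.1107]
tcp_rot: [0.71, 0.704, -0.0, -0.0]
ft_force: [0.3, 0.6, -0.1]
finger_gap: 0.0361
gripper_force: 0.0
```

>>> {"method": "step_arm", "body": {"plan": [0.75,0,0,0,0,0.85,0,0,0,0,1,0,0,0,0,1,0,0,0,0,1,0,0,0,0,1,0,0,0,0,1,0,0,0,0], "newtons": 25}}

```text
t: 16.9
tcp_pos: [0.4737, -0.0007, 0.111]
tcp_rot: [0.71, 0.704, -0.001, -0.001]
ft_force: [-4.6, -0.3, 3.3]
finger_gap: 0.0156
gripper_force: 25.0
```

Run:
```python
from h import *
go((.4745,-.001,.110,-.5))
p=optics.snapshot("scene");cv2.imwrite("pics/i.png",cv2.resize(p["img"][150:245,245:345],(800,600),interpolation=cv2.INTER_CUBIC))
```

```text
t 16.9 tcp [ 0.4737 -0.0007  0.111 ] ang -0.46 gap 0.0156 F [-4.6 -0.3  3.3] grip 25.0 tilt [-2.7e-03 -2.0e-04 -1.0e+00]
[-0.0007, 0.0021, 0.0026] 0.0002
```

View pics/i.png

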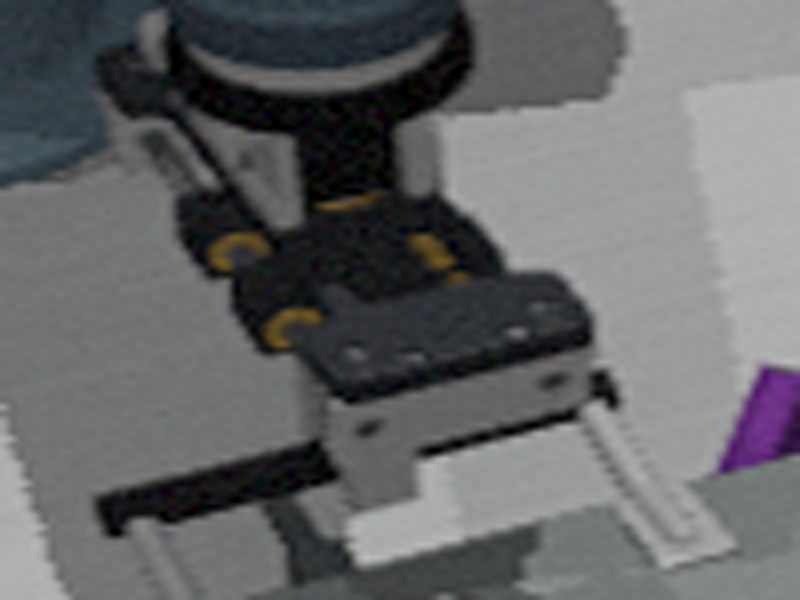

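The bar is now gripped between the pads at about (340,470), with the gap at 15.6 mm. I'll work out the arc numbers.

```bash
cat >> h.py <<'E'
def arc(a,ths):
    r=np.hypot(.23,.042);f=np.arctan2(.042,.23);g=lambda t:np.array([-r*np.cos(np.radians(t)+f),-r*np.sin(np.radians(t)+f)])/.4
    print(a,[(t,*np.round(g(t)-g(a),4).tolist()) for t in ths])
E
python3 - <<'E'
from h import *
arc(0,[0.7,2,4,6,8,10,12,14,16,18]); arc(18,[20,22,24,26,28,30,32,34,36,38]); arc(38,[40,42,44,46,48,50,51.5,52.5,53,53])
E
```

```text
0 [(0.7, 0.0013, -0.007), (2, 0.004, -0.02), (4, 0.0087, -0.0399), (6, 0.0141, -0.0595), (8, 0.0202, -0.079), (10, 0.027, -0.0983), (12, 0.0344, -0.1173), (14, 0.0425, -0.136), (16, 0.0512, -0.1544), (18, 0.0606, -0.1725)]
18 [(20, 0.01, -0.0178), (22, 0.0206, -0.0352), (24, 0.0318, -0.0523), (26, 0.0436, -0.0689), (28, 0.056, -0.0851), (30, 0.0689, -0.1009), (32, 0.0824, -0.1162), (34, 0.0964, -0.131), (36, 0.1109, -0.1454), (38, 0.1259, -0.1592)]
38 [(40, 0.0155, -0.0133), (42, 0.0314, -0.026), (44, 0.0478, -0.0382), (46, 0.0646, -0.0498), (48, 0.0817, -0.0608), (50, 0.0993, -0.0712), (51.5, 0.1127, -0.0786), (52.5, 0.1217, -0.0834), (53, 0.1263, -0.0857), (53, 0.1263, -0.0857)]
```

>>> {"method": "step_arm", "body": {"plan": [1,-0.001,0,-0.007,0,1,0.002,0,-0.02,0,1,0,0.0067,-0.04,0,1,0,0.012,-0.0595,0,1,0,0.018,-0.079,0,1,0,0.025,-0.098,0,1,0,0.0325,-0.117,0,1,0,0.0405,-0.136,0,1,0,0.049,-0.1545,0,1,0,0.0586,-0.1725,0], "newtons": 30}}

```text
t: 18.2
tcp_pos: [0.4966, -0.0009, 0.1802]
tcp_rot: [0.71, 0.704, -0.002, -0.002]
ft_force: [-9.1, -2.3, 0.3]
finger_gap: 0.015
gripper_force: 30.0
```

Run:
```python
from h import *
go((.4737+.0606*.4,-.0007,.111+.1725*.4,-.46))
```

```text
t 18.2 tcp [ 0.4966 -0.0009  0.1802] ang -0.46 gap 0.015 F [-9.1 -2.3  0.3] grip 30.0 tilt [-4.9e-03 -3.0e-04 -1.0e+00]
[0.0006, 0.0035, 0.0005] 0.0
```

>>> {"method": "step_arm", "body": {"plan": [1,0,0.007,-0.018,0,1,0,0.0175,-0.0355,0,1,0,0.0285,-0.0525,0,1,0,0.0405,-0.069,0,1,0,0.053,-0.085,0,1,0,0.066,-0.101,0,1,0,0.0795,-0.116,0,1,0,0.0935,-0.131,0,1,0,0.108,-0.1455,0,1,0,0.123,-0.159,0]}}

```text
t: 19.45
tcp_pos: [0.5459, -0.0015, 0.2468]
tcp_rot: [0.71, 0.704, -0.002, -0.001]
ft_force: [-16.3, -1.7, 12.5]
finger_gap: 0.0151
gripper_force: 30.0
```

Run:
```python
from h import *
go((.4737+(.0606+.1259)*.4,-.0007,.111+(.1725+.1592)*.4,-.46))
```

```text
t 19.45 tcp [ 0.5459 -0.0015  0.2468] ang -0.46 gap 0.0151 F [-16.3  -1.7  12.5] grip 30.0 tilt [-0.0039 -0.0011 -1.    ]
[0.0021, 0.006, 0.0077] -0.0
```

```bash
cat >> h.py <<'E'
def lidang():
    for n in ("top","scene"):
        w=cloud(optics.snapshot(n)).reshape(-1,3); res=[]
        for y0,y1 in ((-.16,-.08),(.08,.16)):
            q=w[np.all((w>[.50,y0,.165])&(w<[.72,y1,.36]),axis=1)]
            if len(q)<50: continue
            for _ in range(6):
                c=np.median(q,0); v=np.linalg.svd((q-q.mean(0))[:,[0,2]],full_matrices=False)[2][0]
                d=(q-q.mean(0))[:,[0,2]]@np.array([-v[1],v[0]]); q=q[abs(d)<max(.002,1.5*d.std())]
            m=q.mean(0); nn=np.array([-v[1],v[0]]); nn*=np.sign(nn[1])
            res.append((len(q),round(np.degrees(np.arctan(-v[1]/v[0])),2),round(float(nn@(np.array([.7045,.12])-m[[0,2]])),4)))
        print(n,res)
E
python3 - <<'E'
from h import *
lidang(); go((.55,0,.24,-.46))
E
```

```text
top [(1231, np.float64(37.18), -0.0286), (890, np.float64(37.09), -0.0304)]
scene [(2817, np.float64(37.47), -0.029), (2324, np.float64(37.49), -0.0306)]
t 19.55 tcp [ 0.5469 -0.0015  0.2476] ang -0.46 gap 0.0156 F [-13.5  -1.8  11.4] grip 30.0 tilt [-0.0014 -0.0011 -1.    ]
[0.0038, 0.0078, 0.0189] -0.0
```

Run:
```python
from h import *
arc(37.3,[37.3,38.5,40,42,44,46,48,50,51.5,52.5]); arc(52.5,[53.5,55,56.5,58,59,60,60])
arc(60,[59,57.5,56,54.5,53,51.5,50,48.5,47,45.5]);arc(45.5,[44.5,43.5,42.5,41.7,41,40.7])
```

```text
37.3 [(37.3, 0.0, 0.0), (38.5, 0.0091, -0.0082), (40, 0.0208, -0.0181), (42, 0.0367, -0.0308), (44, 0.0531, -0.043), (46, 0.0699, -0.0546), (48, 0.087, -0.0656), (50, 0.1046, -0.076), (51.5, 0.118, -0.0834), (52.5, 0.127, -0.0881)]
52.5 [(53.5, 0.0091, -0.0046), (55, 0.0229, -0.0111), (56.5, 0.0369, -0.0173), (58, 0.0511, -0.0232), (59, 0.0606, -0.0269), (60, 0.0702, -0.0304), (60, 0.0702, -0.0304)]
60 [(59, -0.0096, 0.0035), (57.5, -0.0238, 0.0091), (56, -0.0379, 0.0151), (54.5, -0.0519, 0.0214), (53, -0.0656, 0.0281), (51.5, -0.0792, 0.0351), (50, -0.0926, 0.0425), (48.5, -0.1058, 0.0502), (47, -0.1188, 0.0583), (45.5, -0.1316, 0.0668)]
45.5 [(44.5, -0.0084, 0.0058), (43.5, -0.0167, 0.0117), (42.5, -0.0249, 0.0178), (41.7, -0.0313, 0.0228), (41, -0.0369, 0.0272), (40.7, -0.0393, 0.0292)]
```

>>> {"method": "step_arm", "body": {"plan": [1,0,0,-0.005,0,1,0,0,-0.0105,0,1,0,0.009,-0.0185,0,1,0,0.0205,-0.0285,0,1,0,0.0365,-0.041,0,1,0,0.053,-0.0535,0,1,0,0.0695,-0.065,0,1,0,0.087,-0.076,0,1,0,0.1045,-0.0865,0,1,0,0.1045,-0.0865,0]}}

```text
t: 20.8
tcp_pos: [0.5903, -0.0019, 0.2801]
tcp_rot: [0.71, 0.704, 0.001, 0.001]
ft_force: [-4.6, -3.4, 5.5]
finger_gap: 0.015
gripper_force: 30.0
```

Run:
```python
from h import *
lidang(); go((.7045-.2338*np.cos(np.radians(60.35)),-.0015,.12-.0452+.2338*np.sin(np.radians(60.35)),-.46))
```

```text
top [(924, np.float64(50.41), -0.0287), (429, np.float64(50.49), -0.0305)]
scene [(2984, np.float64(50.49), -0.0284), (2435, np.float64(50.41), -0.0306)]
t 20.9 tcp [ 0.5899 -0.0019  0.2799] ang -0.48 gap 0.0153 F [-3.4 -3.9  6. ] grip 30.0 tilt [ 2.6e-03 -9.0e-04 -1.0e+00]
[0.0011, -0.0028, 0.0048] -0.0001
```

>>> {"method": "step_arm", "body": {"plan": [1,0,0.009,-0.007,0,1,0,0.018,-0.012,0,1,0,0.027,-0.017,0,1,0,0.0365,-0.022,0,1,0,0.046,-0.026,0,1,0,0.0555,-0.0305,0,1,0,0.065,-0.0345,0,1,0,0.0735,-0.038,0,1,0,0.0735,-0.038,0,1,0,0.0735,-0.038,0]}}

```text
t: 22.15
tcp_pos: [0.6188, -0.002, 0.2931]
tcp_rot: [0.71, 0.704, 0.0, 0.0]
ft_force: [-0.1, -4.9, 0.8]
finger_gap: 0.0149
gripper_force: 30.0
```

Run:
```python
from h import *
lidang(); go((.5926,0,.278,-.46))
arc(58.3,[57.3,56,54.5,53,51.5,50,48.5,47,45.5,44.5])
```

```text
top [(555, np.float64(57.2), -0.0304), (265, np.float64(55.84), -0.0351)]
scene [(3097, np.float64(58.27), -0.0283), (2515, np.float64(58.21), -0.0307)]
t 22.25 tcp [ 0.6187 -0.002   0.2931] ang -0.48 gap 0.015 F [-0.5 -4.9  1.2] grip 30.0 tilt [ 4.e-04 -3.e-04 -1.e+00]
[0.0044, -0.0653, 0.0377] -0.0001
58.3 [(57.3, -0.0095, 0.0038), (56, -0.0217, 0.009), (54.5, -0.0356, 0.0153), (53, -0.0494, 0.022), (51.5, -0.063, 0.029), (50, -0.0764, 0.0364), (48.5, -0.0896, 0.0442), (47, -0.1025, 0.0523), (45.5, -0.1153, 0.0607), (44.5, -0.1237, 0.0665)]
```

>>> {"method": "step_arm", "body": {"plan": [1,0.001,-0.005,0.002,0,1,0.002,-0.0135,0.0055,0,1,0.003,-0.025,0.0105,0,1,0.003,-0.0375,0.016,0,1,0.003,-0.0494,0.022,0,1,0.003,-0.063,0.029,0,1,0.003,-0.0764,0.0364,0,1,0.003,-0.0896,0.0442,0,1,0.003,-0.1,0.0505,0,1,0.003,-0.1,0.0505,0]}}

```text
t: 23.5
tcp_pos: [0.5784, -0.0001, 0.2728]
tcp_rot: [0.71, 0.704, 0.0, -0.0]
ft_force: [0.9, -3.4, 0.5]
finger_gap: 0.0149
gripper_force: 30.0
```

Run:
```python
from h import *
lidang(); go((.5926,0,.278,-.46))
arc(47.3,[46.3,45.3,44.3,43.3,42.3,41.5,41,40.7])
```

```text
top [(1087, np.float64(47.16), -0.0285), (496, np.float64(47.25), -0.0302)]
scene [(3020, np.float64(47.16), -0.0288), (2403, np.float64(47.15), -0.0307)]
t 23.6 tcp [ 0.5787 -0.      0.273 ] ang -0.46 gap 0.0148 F [ 0.9 -2.7 -0.6] grip 30.0 tilt [ 3.e-04  5.e-04 -1.e+00]
[0.0004, 0.0349, -0.0126] -0.0
47.3 [(46.3, -0.0086, 0.0055), (45.3, -0.017, 0.0112), (44.3, -0.0254, 0.017), (43.3, -0.0337, 0.023), (42.3, -0.0418, 0.0291), (41.5, -0.0483, 0.0341), (41, -0.0523, 0.0373), (40.7, -0.0547, 0.0392)]
```

>>> {"method": "step_arm", "body": {"plan": [1,0,-0.006,0.004,0,1,0,-0.0145,0.0095,0,1,0,-0.023,0.0153,0,1,0,-0.0315,0.0214,0,1,0,-0.0395,0.0273,0,1,0,-0.0475,0.0335,0,1,0,-0.0525,0.0375,0,1,0,-0.054,0.0387,0,1,0,-0.054,0.0387,0,1,0,-0.054,0.0387,0]}}

```text
t: 24.85
tcp_pos: [0.557, 0.0005, 0.2575]
tcp_rot: [0.71, 0.704, 0.0, -0.001]
ft_force: [0.2, 5.4, -0.0]
finger_gap: 0.0152
gripper_force: 30.0
```

Run:
```python
from h import *
lidang(); go((.5926,0,.278,-.46))
p=optics.snapshot("scene");cv2.imwrite("pics/j.png",p["img"])
w=cloud(p).reshape(-1,3)
for nm,a,b in (("sq",.49,.53),("twin",.565,.605)):
    q=w[np.all((w>[a,-.41,.05])&(w<[b,-.27,.12]),axis=1)]; print(nm,len(q),np.round(np.median(q,0),3),q[:,2].max())
```

```text
top [(1227, np.float64(40.72), -0.0286), (722, np.float64(40.68), -0.0303)]
scene [(2919, np.float64(40.66), -0.029), (2357, np.float64(40.68), -0.0306)]
t 24.95 tcp [5.570e-01 5.000e-04 2.575e-01] ang -0.46 gap 0.0151 F [1.7 5.1 0.3] grip 30.0 tilt [-2.0e-04  1.3e-03 -1.0e+00]
[-0.0005, 0.0891, -0.0513] 0.0
sq 317 [ 0.523 -0.342  0.062] 0.0807152385236316
twin 341 [ 0.595 -0.344  0.062] 0.08123379148678966
```

View pics/j.png

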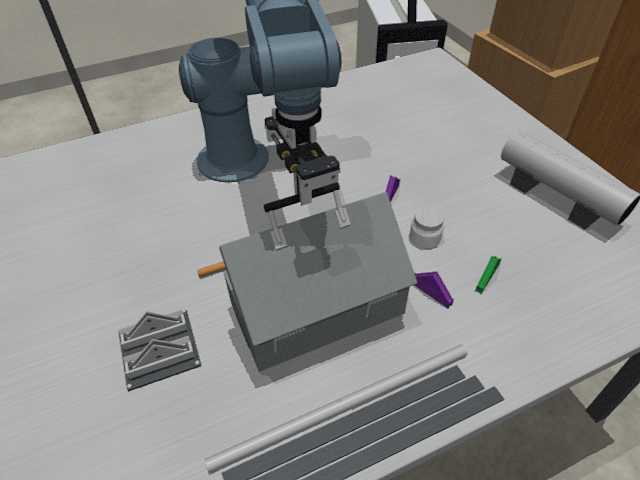

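The lid is held at 40.7°, 8° below balance, with the bar gripped at about (300,195). Both squares sit in the rack at about (155,345), and the tin and hammer are undisturbed. I'll hold still briefly, then hand in.

>>> {"method": "step_arm", "body": {"plan": [1,0,0,0,0,1,0,0,0,0,1,0,0,0,0,1,0,0,0,0]}}

```text
t: 25.5
tcp_pos: [0.557, 0.0005, 0.2575]
tcp_rot: [0.71, 0.704, 0.0, -0.001]
ft_force: [0.9, 5.5, 0.5]
finger_gap: 0.0151
gripper_force: 30.0
```

```bash
python3 -c "
from h import *
lidang(); go((.557,0,.2575,-.46)); print(ticket.sign_off())"
```

```text
top [(1247, np.float64(40.66), -0.0287), (729, np.float64(40.65), -0.0305)]
scene [(2902, np.float64(40.66), -0.029), (2305, np.float64(40.72), -0.0305)]
t 25.6 tcp [5.570e-01 5.000e-04 2.575e-01] ang -0.46 gap 0.0149 F [ 1.3  4.5 -0.1] grip 30.0 tilt [-2.0e-04  1.3e-03 -1.0e+00]
[-0.0012, 0.0001, 0.0] 0.0
the job is handed in; nothing more can be done
None
```

Job handed in at 25.6 s: the square is down in the empty channel and released, and the lid went up to about 58° and is now held still by its handle at about 40.7°, 8° below balance.

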